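# Pack the dry model boats from the drying hutch

## Task

Pack up the dry model boats: lift the latch of the drying hutch's gate with its thumb lever, swing the gate wide open, pull the tray all the way out, and set every boat upright in a compartment of its own in the packing case. Then leave the hutch as you found it, with the tray pushed fully home and the gate shut with its bar dropped in the catch, and lower the lid of the case gently until it is fully closed; leave the other things on the bench where they are.

Things in the scene. Friction and masses are not known exactly. Their poses are not given: they have to be found in the camera images.
- hutch: drying hutch: fixed plywood cabinet 176 mm deep (x), 246 wide (y), clear hood, top 102 mm above the bench. Origin: middle of its underside. Its -x axis points out of the front, where the gate is; the hood begins 28 mm behind the front. A steel catch with a sloping nose stands in front of the +y post, out to x = -145 mm, up to 75 mm above the bench.
- gate (a joint): gate angle, rad: 0 shut, opens outward (towards the hutch's -x) to 1.9. Panel 232 mm wide, 12 thick, from 12 to 85 mm above the bench, on a vertical hinge at the hutch's -y post; stays where left (friction 0.04 N m). The tray passes only when it is open past about 1.5. With the bar in the catch it gives only 0.02.
- gate_hinge (a point): on the gate's hinge axis, 85 mm above the bench (gate's top edge). Turns with the gate: +y points from the hinge along the gate to its free edge, -x out of its outer face; with the gate shut its axes are the hutch's.
- latch (a joint): angle of latch bar and thumb lever (one rocker), rad: 0 bar down, to 0.45 as the bar's end rises. Falls back by its weight when let go; pressing the lever takes 1 to 2 N. From about 0.22 the bar clears the catch. Pushed shut with the bar down, the gate latches itself: the catch's sloping nose lifts the bar and it drops in.
- latch_pivot (a point): pivot of the latch, on the gate's outer face: 14 mm out of the gate's middle plane, 165 mm from the hinge axis, 66 mm above the bench; the rocker turns about the gate's own x axis. The bar, 14 mm tall and 8 thick, runs 99 mm from here to beyond the gate's free edge.
- thumb_lever (a point): grip point on the red upright thumb lever: paddle 32 mm wide (along the gate), 8 thick (square to the gate), clear above the gate from 85 to 150 mm over the bench; the point is at 133 mm, 70 mm hingewards of the pivot and 67 above it. Pressed, it goes down and hingewards on a circle about the pivot. Can be pinched from above across its 8 mm to press it and to swing the gate.
- tray (a joint): how far the tray is pulled out of the front of the hutch, m: 0 fully home, 0.15 fully out; friction about 1.2 N, stays where it is left.
- tray_handle (a point): grip point of the tray's red upright handle, 30 mm wide (hutch's y), 12 thick (hutch's x), in the middle of the tray's front edge; the point is 70 mm above the bench, the handle's top 88 mm. The tray's floor is 144 x 206 mm, 18 mm above the bench, with a rim 10 mm high. Axes as the hutch's.
- case: packing case: fixed open wooden box 166 mm (x) by 232 (y) by 70 tall; walls 6 mm, inner floor 6 mm up. Origin: middle of its underside. Three dividers 4 mm thick, 24 high, at y = -55, 0 and +55 mm make four compartments 154 mm long (x) and 51 wide, centred at y = -82.5, -28.5, +28.5 and +82.5 mm.
- lid (a joint): lid angle of the case, rad: 0 fully closed, about 1.6 to 1.8 at the start (standing open), most 1.85. A stiff hinge (0.36 N m) holds it at any angle, so it must be pushed all the way down.
- lid_hinge (a point): middle of the lid's hinge line on the case's +x rim, 74 mm above the bench, half-way through the lid (8 mm thick, 166 from hinge to free edge, 232 wide). Turns with the lid: -x points from the hinge to the free edge, +z out of the outer (upper) face.
- lid_edge (a point): middle of the lid's free edge, half-way through its thickness.
- boat1_mid (a point): model boat 1 (blue hull, cream wheelhouse), or absent: hull 124 mm long (x, bow at +x), 40 wide, 26 deep, flat bottom; in its middle a wheelhouse 44 mm long (x), 28 wide, 32 tall; 58 mm tall in all, 0.15 kg. The point is its middle, 29 mm above its underside. Best held by the front and back of the wheelhouse. Starts on the tray, lengthwise to the hutch's x, beside the others.
- boat2_mid (a point): model boat 2 (yellow hull, white wheelhouse), or absent: hull 124 mm long (x, bow at +x), 40 wide, 26 deep, flat bottom; in its middle a wheelhouse 44 mm long (x), 28 wide, 32 tall; 58 mm tall in all, 0.15 kg. The point is its middle, 29 mm above its underside. Best held by the front and back of the wheelhouse. Starts on the tray, lengthwise to the hutch's x, beside the others.
- boat3_mid (a point): model boat 3 (red hull, cream wheelhouse), or absent: hull 124 mm long (x, bow at +x), 40 wide, 26 deep, flat bottom; in its middle a wheelhouse 44 mm long (x), 28 wide, 32 tall; 58 mm tall in all, 0.15 kg. The point is its middle, 29 mm above its underside. Best held by the front and back of the wheelhouse. Starts on the tray, lengthwise to the hutch's x, beside the others.
- boat4_mid (a point): model boat 4 (black hull, yellow wheelhouse), or absent: hull 124 mm long (x, bow at +x), 40 wide, 26 deep, flat bottom; in its middle a wheelhouse 44 mm long (x), 28 wide, 32 tall; 58 mm tall in all, 0.15 kg. The point is its middle, 29 mm above its underside. Best held by the front and back of the wheelhouse. Starts on the tray, lengthwise to the hutch's x, beside the others.
- sanding_block: cork sanding block, 50 x 95 x 30 mm; loose, not to be disturbed
- paint_tin: blue-banded paint tin, 72 mm across, 85 mm tall; loose, not to be disturbed
- glue_bottle: white glue bottle, 48 mm across, 140 mm tall; loose, not to be disturbed
- pin_hammer: small hammer lying down, 220 mm long; loose, not to be disturbed
- flat_brush: brush lying down, 190 mm long; loose, not to be disturbed
- varnish_jar: amber varnish jar, 64 mm across, 80 mm tall; loose, not to be disturbed
- plank_offcut: offcut of planking lying flat, 160 x 35 x 10 mm; loose, not to be disturbed
There are look-alikes about, which are no part of the job. Leave any pink or turquoise look-alike of the part that bears boat3_mid alone.

How it is judged:
By the outcome, as a careful person would: the job done as asked, in the order asked, and still so for the second after the job is handed in, with the robot touching nothing.
Of boat1, boat2, boat3, boat4 only 2 to 4 are there at a start; the rules pass over those that are not, and their reading is None.
At some moment in a run one of boat1, boat2, boat3, boat4 may be knocked a few centimetres aside while the robot is not near it.
Once in a run the grip may slacken for a moment while it holds something.
It also fails if it takes over 210 s, if anything falls off the work surface, if the arm or the gripper's body presses on something with over 40 N, if the wrist force passes 120 N, or if a joint passes its speed limit or range.

## Robot

A 6-joint arm with a two-finger parallel gripper is mounted at the origin on the work surface. World frame = base frame: x ahead of the robot, y to its left, z up, the work surface at z = 0. Lengths are in mm, angles in rad, forces in N, time in s.
With the tool pointing down it reaches from about 300 to 775 mm from the base axis. Payload 14.6 kg.
Tool frame: the origin (TCP) lies at the very end of the fingers, on their centre line; the grasp point (between the pads) lies 19 mm behind it; z points along the fingers, y is the line along which they close (so a half turn about z gives the same grasp; the last joint's range is limited). The gripper opens to 94 mm and grips with 3 to 60 N. Pads are 16 mm wide; open, the fingers measure 119 mm over their backs; the gripper's body (75 mm by 177 mm) begins 78 mm behind the grasp point.
Start: joints at [1.154, 0.3, 1.521, -0, 1.321, -0.067], TCP at [188.487, 516.683, 205.446] pointing down, gripper open.
Joint ranges: [-3.03, 3.03], [-0.79, 2.21], [0.23, 2.52], [-1.04, 4.18], [0, 3.07], [-2.55, 2.55]. Speed limits (rad/s): [2.22, 2.22, 2.57, 3.14, 3.14, 3.14].

## Interface

Orientations are given as [roll, pitch, yaw] about the fixed x, y, z axes, in that order (R = Rz(yaw) Ry(pitch) Rx(roll)).
In Python, from cell import manip gives the robot as it stands.
- The arm moves only by the tool servo_tool, never from a script. Its argument "motion" is a list that holds one entry, the list of rows, each a list of 7 numbers: the shift along the world's x, y, z as a fraction of full scale, then the turn, a rotation vector about the world's x, y, z as a fraction of full scale, then the closure, from 0 (fully open) to 1 (shut). In form: [[[x, y, z, rx, ry, rz, gripper], ...]]. A call has 1 to 10 rows; each row is the pose to reach, as a shift and turn from the pose commanded when the call began, turning the shorter way round; what a row does not reach only later rows make up. Full scale, the value 1, is 0.5 m for a shift and pi rad for a turn. A row lasts 1/10 s, in which the tool goes at most 50 mm and 8.59 degrees, less where a joint would pass 70% of its speed; a pose out of reach is approached as far as the arm can. A call with a number of a shift or a turn outside -1 to 1 is refused whole. A call with a gripper value outside its range is refused whole. The fingers move at their own pace and stop on an object; "newtons" is the grip in N (left out, the last holds). Time passes only in rows, so rows that repeat a pose let the fingers close. It gives the time, the measured TCP pose, the force, the opening and the grip force at its end, in the units of the state.
- manip.read_state(): the state, without advancing time (a new reading comes with each control period).
- manip.camera(name): name is "scene" or "top" or "wrist"; returns a dict with "frame" (400x640x3 uint8, red, green, blue), "range_z" (400x640 float32, mm along the optical axis (not along the pixel's ray), 0 where there is no reading), "vfov" (degrees; the focal length in pixels is half the picture's height over the tangent of half this angle, whatever the lens; pixels are square), "cx", "cy" (the principal point, pixels), "cam_to_world" (4x4, takes a point from camera to world coordinates). Camera axes: x right, y down, z forward; pixel columns grow to the right and rows downward; lengths in mm; the calibration is good to about 2 mm. A picture is of the moment at which its call begins.
- manip.sign_off(): hands the job in; it is judged then, once.
The state is a dict: "clock": time; "joints": joint angles; "qd": joint speeds; "effort": joint torques, N m; "eef_pos": TCP position; "eef_rot": TCP orientation; "wrist_force": force on the tool from outside, world axes, zero at the start; "moment": the same for the moment, N m; "finger_gap": finger opening in mm; "finger_force": force on a finger pad.
Only numpy, scipy, OpenCV 4.12 (cv2) and the standard library are available. Lean on these libraries where they do the work, as an engineer would, in place of code of your own. Each camera call takes 0.05 s, during which the arm holds its last target. There are 200 camera calls.

## Working session

There is one attempt and no reset: what is moved stays moved. The work goes in short steps, Python scripts to look and compute and a tool call to move; the robot and the scene stay as the last step left them, time stands still between calls to the robot, and variables do not carry over. Pictures are saved under pics/ and viewed, at most 14 in all, crops included, and the job is handed in when it is done.

Besides the shell and the picture viewer there is one more tool, called after "Emit:" as a command line: name --argument value ..., lists and objects as JSON in quotes. servo_tool: Moves the arm, as the interface text tells. Its arguments: {"type":"object","properties":{"motion":{"type":"array"},"newtons":{"type":"number"}},"required":["motion"]}

```bash
ls; mkdir -p pics; cat > h.py <<'E'
import numpy as np, cv2
from cell import manip
def shot(name):
    c=manip.camera(name); f=c["frame"]; z=c["range_z"].astype(float)
    h,w=z.shape; fl=h/2/np.tan(np.radians(c["vfov"])/2)
    v,u=np.mgrid[:h,:w]
    P=np.stack([(u-c["cx"])/fl*z,(v-c["cy"])/fl*z,z,np.ones_like(z)],-1)@np.array(c["cam_to_world"]).T
    P=P[...,:3]; P[z==0]=np.nan
    return f,P,c
def save(f,n): cv2.imwrite("pics/"+n,cv2.cvtColor(f,cv2.COLOR_RGB2BGR))
E
python3 - <<'E'
from h import *
for n in("scene","top"):
    f,P,c=shot(n); save(f,n+"0.png"); np.save(n+"0.npy",P); print(n,c["vfov"],np.round(c["cam_to_world"],3))
print(manip.read_state())
E
```

```text
pics
scene 53.02581195468763 [[ 3.710000e-01  5.340000e-01 -7.600000e-01  1.367334e+03]
 [ 9.290000e-01 -2.120000e-01  3.040000e-01 -3.747440e+02]
 [ 1.000000e-03 -8.180000e-01 -5.750000e-01  7.391500e+02]
 [ 0.000000e+00  0.000000e+00  0.000000e+00  1.000000e+00]]
top 51.4813461427423 [[ 1.000000e-02 -9.960000e-01  8.500000e-02  4.377810e+02]
 [-1.000000e+00 -1.000000e-02  6.000000e-03 -3.194100e+01]
 [-5.000000e-03 -8.500000e-02 -9.960000e-01  1.311955e+03]
 [ 0.000000e+00  0.000000e+00  0.000000e+00  1.000000e+00]]
{'clock': 0.1, 'joints': array([ 1.15438622e+00,  3.00406171e-01,  1.52151564e+00, -2.17355345e-05,
        1.32069217e+00, -6.65747700e-02]), 'qd': array([ 7.72612884e-04,  1.99582510e-04, -1.56767405e-03,  1.03179288e-03,
        1.09702233e-03, -3.86063708e-05]), 'effort': array([ 1.36921226e-03, -5.32641757e+01, -3.53286695e+01,  7.09125423e-02,
        2.35050183e-02, -4.95732445e-05]), 'eef_pos': array([188.40940564, 516.4743958 , 204.94962431]), 'eef_rot': array([-3.14057219e+00, -4.69373014e-05,  2.79176268e+00]), 'wrist_force': array([-0.19545554, -0.7783502 ,  0.41035562]), 'moment': array([ 0.01154273, -0.05692557,  0.01006336]), 'finger_force': 0.0, 'finger_gap': 94.19229355810798}
```

View pics/scene0.png

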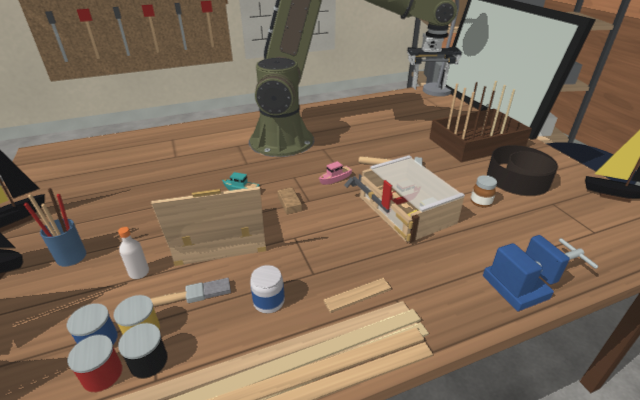

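View pics/top0.png

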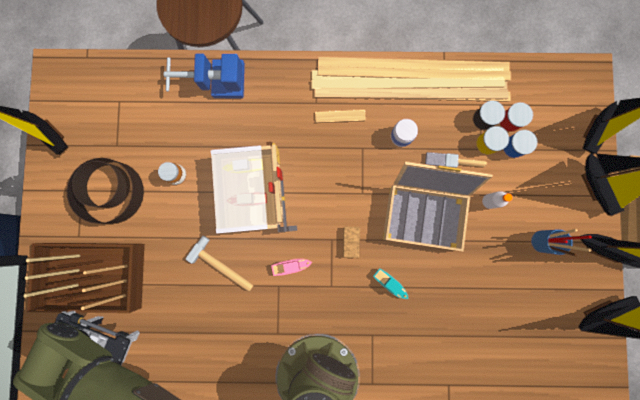

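The scene and top views show the hutch at top px (245,190), its gate facing right (world -y), with a red lever at (277,187). The case is at (427,218) with its lid up at (440,180), and the pink and turquoise decoy boats are at (290,267) and (390,285). Next I'll measure these.

```bash
python3 - <<'E'
from h import *
f=cv2.cvtColor(cv2.imread("pics/top0.png"),cv2.COLOR_BGR2RGB); P=np.load("top0.npy")
a=cv2.resize(f[135:245,200:300],None,fx=4,fy=4,interpolation=cv2.INTER_CUBIC)
b=cv2.resize(f[145:255,375:475],None,fx=4,fy=4,interpolation=cv2.INTER_CUBIC)
save(np.hstack([a,b]),"crop0.png")
def rect(u0,u1,v0,v1,z0,z1,n):
    Q=P[v0:v1,u0:u1].reshape(-1,3); Q=Q[(Q[:,2]>z0)&(Q[:,2]<z1)]
    r=cv2.minAreaRect(Q[:,:2].astype(np.float32)); print(n,len(Q),np.round(r[0],1),np.round(r[1],1),round(r[2],2),"zmed",np.median(Q[:,2]).round(1), np.round(cv2.boxPoints(r)).tolist())
rect(200,300,135,245,96,110,"hood")
rect(200,300,135,245,112,160,"lever")
rect(200,300,135,245,80,90,"z85")
rect(375,475,180,255,62,78,"caserim")
rect(375,500,145,230,90,300,"lid")
# red patch
Q=P[135:245,200:300]; F=f[135:245,200:300].astype(int)
m=(F[...,0]>140)&(F[...,1]<70)&(F[...,2]<70)
for v,u in np.argwhere(m)[::3]: print(u+200,v+135,np.round(Q[v,u]),end=' ')
E
```

```text
hood 3716 [568.5 210.2] [251.6 202.9] 5.81 zmed 99.4 [[433.0, 298.0], [454.0, 97.0], [704.0, 122.0], [683.0, 324.0]]
lever 48 [608.  116.2] [31.7  8.1] 4.34 zmed 147.0 [[592.0, 119.0], [592.0, 111.0], [624.0, 113.0], [623.0, 121.0]]
z85 362 [541.9 160.6] [148.6 312.8] 64.22 zmed 85.1 [[369.0, 162.0], [650.0, 26.0], [715.0, 159.0], [433.0, 296.0]]
caserim 658 [ 487.3 -326.3] [233.3 170.4] 81.85 zmed 69.3 [[386.0, -430.0], [555.0, -454.0], [588.0, -223.0], [420.0, -199.0]]
lid 1993 [ 582.7 -381. ] [315.2  54.4] 78.11 zmed 176.2 [[524.0, -530.0], [577.0, -541.0], [642.0, -232.0], [589.0, -221.0]]
277 167 [622. 117. 149.] 277 169 [615. 116. 153.] 277 170 [613. 117. 148.] 280 170 [620. 113. 106.] 279 171 [613. 113. 134.] 278 172 [608. 114. 148.] 281 172 [618. 114.  79.] 279 173 [606. 112. 138.] 278 174 [602. 114. 148.] 281 174 [611. 113.  80.] 280 175 [604. 112. 115.] 279 176 [597. 112. 140.] 278 177 [593. 114. 147.] 281 177 [601. 112.  92.] 280 179 [593. 113. 104.] 270 183 [583. 144.  89.] 271 184 [581. 142.  82.] 270 185 [578. 145.  81.] 269 186 [574. 148.  85.] 271 187 [571. 141.  90.] 271 188 [568. 141.  89.] 271 189 [565. 141.  86.] 272 190 [563. 139.  84.] 272 191 [560. 139.  79.]
```

View pics/crop0.png

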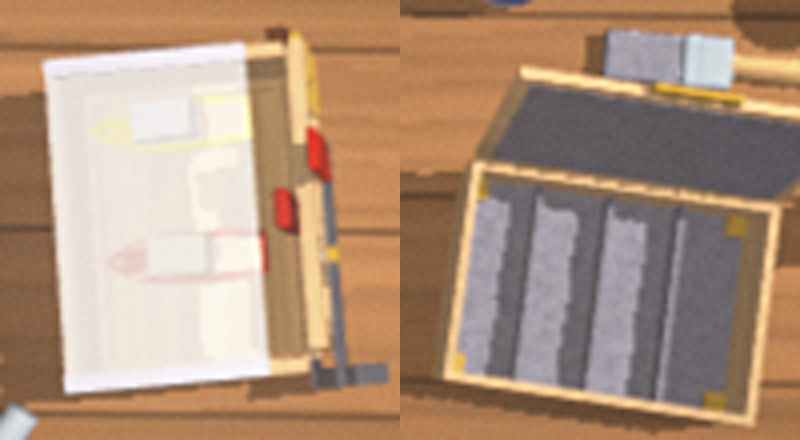

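The crop shows the gate line, the red lever, the tray handle, and two boats under the hood: yellow (boat2) and red (boat3), bows to +y. The case has its dividers running along its x. Next I'll fit the frames more exactly.

```bash
python3 - <<'E'
from h import *
P=np.load("top0.npy"); S=np.load("scene0.npy")
fs=cv2.cvtColor(cv2.imread("pics/scene0.png"),cv2.COLOR_BGR2RGB).astype(int)
ft=cv2.cvtColor(cv2.imread("pics/top0.png"),cv2.COLOR_BGR2RGB).astype(int)
def cl(P,z0,z1,x0,x1,y0,y1):
    Q=P.reshape(-1,3); return Q[(Q[:,2]>z0)&(Q[:,2]<z1)&(Q[:,0]>x0)&(Q[:,0]<x1)&(Q[:,1]>y0)&(Q[:,1]<y1)]
def rr(Q,n): 
    r=cv2.minAreaRect(Q[:,:2].astype(np.float32)); print(n,len(Q),np.round(r[0],1),np.round(r[1],1),round(r[2],1),np.median(Q[:,2]).round(1))
for n,A,f in(("top",P,ft),("scene",S,fs)):
    print(n)
    m=(f[...,0]>110)&(f[...,1]<60)&(f[...,2]<60)
    Q=A[m]; rr(cl(Q,110,155,560,660,90,140),"lever red"); rr(cl(Q,60,155,560,660,90,125),"lever low")
    rr(cl(Q,60,95,530,620,125,165),"handle red")
    g=cl(A,80,90,440,720,80,140)
    rr(g,"gate top band")
    vx,vy,x,y=cv2.fitLine(g[:,:2].astype(np.float32),cv2.DIST_HUBER,0,.01,.01).ravel(); print("dir",np.degrees(np.arctan2(vy,vx)).round(2),"pt",x.round(1),y.round(1),"xrange",np.percentile(g[:,0],[1,99]).round(1))
    h=cl(A,97,106,400,760,90,340)
    for k in np.arange(420,720,25):
        s=h[(h[:,0]>k)&(h[:,0]<k+10)]
        if len(s)>10: print(k+5,np.percentile(s[:,1],[1,99]).round(),end=' ')
    print()
    for k in np.arange(110,340,25):
        s=h[(h[:,1]>k)&(h[:,1]<k+10)]
        if len(s)>10: print(k+5,np.percentile(s[:,0],[1,99]).round(),end=' ')
    print()
    c=cl(A,62,78,380,600,-460,-190); rr(c,"case rim")
    t=cl(A,70,90,640,780,-260,-120); rr(t,"tin")
    b=cl(A,4,35,400,520,-130,-40); rr(b,"block")
    l=cl(A,95,300,500,700,-460,-180)
    U,s,V=np.linalg.svd(l-l.mean(0),full_matrices=False); print("lid n",V[2].round(3),l.mean(0).round(1),"zmax",np.percentile(l[:,2],99))
E
```

```text
top
lever red 21 [606.4 113.5] [25.4  3.3] 6.9 139.6
lever low 29 [606.6 113.5] [25.8  3.3] 6.9 129.1
handle red 4 [570.3 140.3] [24.3  1.5] 1.2 70.9
gate top band 280 [578. 125.] [255.4  28.9] 2.5 84.9
dir 5.25 pt 581.3 127.8 xrange [470.5 696.1]
450 [150. 297.] 475 [155. 301.] 500 [157. 302.] 525 [160. 306.] 550 [164. 305.] 575 [164. 310.] 600 [168. 313.] 625 [168. 315.] 650 [171. 319.] 675 [176. 319.] 
165 [449. 622.] 190 [449. 689.] 215 [443. 688.] 240 [440. 684.] 265 [440. 681.] 290 [437. 679.] 315 [572. 678.] 
case rim 658 [ 487.3 -326.3] [233.3 170.4] 81.8 69.3
tin 222 [ 746.6 -241.7] [65.4 35.4] 1.1 83.2
block 342 [459.6 -85.3] [118.7  87.7] 0.5 28.7
lid n [-0.962  0.136  0.237] [ 591.5 -339.4  177. ] zmax 241.5181359254002
scene
lever red 100 [612.8 113.3] [31.5 11.2] 23.0 129.8
lever low 187 [612.6 113.6] [31.8 11.5] 20.1 113.4
handle red 1 [587.7 145.4] [0. 0.] 0.0 85.4
gate top band 255 [578.6 124.9] [248.3  29.5] 0.1 83.6
dir 4.35 pt 594.7 126.5 xrange [457.9 699.9]
450 [152. 296.] 475 [154. 292.] 500 [158. 299.] 525 [158. 297.] 550 [162. 303.] 575 [163. 307.] 600 [111. 310.] 625 [115. 312.] 650 [174. 316.] 675 [173. 320.] 
115 [594. 626.] 165 [450. 637.] 190 [449. 693.] 215 [448. 690.] 240 [444. 687.] 265 [440. 684.] 290 [440. 683.] 315 [596. 681.] 
case rim 245 [ 576.  -339.7] [229.1  13.3] 82.0 73.0
tin 277 [ 748.9 -243.3] [33.1 62.1] 90.0 83.6
block 319 [ 431.6 -101.7] [49.9 63.6] 89.2 27.3
lid n [ 0.968 -0.135 -0.212] [ 599.3 -344.8  170.8] zmax 238.94921315800366
```

Emit:
servo_tool --motion '[[[0.42,-0.4,0,0,0,-0.428,0],[0.42,-0.4,0,0,0,-0.428,0],[0.42,-0.4,0,0,0,-0.428,0],[0.42,-0.4,0,0,0,-0.428,0],[0.42,-0.4,0,0,0,-0.428,0],[0.42,-0.4,0,0,0,-0.428,0],[0.42,-0.4,0,0,0,-0.428,0],[0.42,-0.4,0,0,0,-0.428,0],[0.42,-0.4,0,0,0,-0.428,0],[0.42,-0.4,0,0,0,-0.428,0]]]' --newtons 20

```text
clock: 1.1
eef_pos: [398.4, 316.5, 205.2]
eef_rot: [-3.141, 0.0, 1.445]
wrist_force: [0.3, 0.4, -0.0]
finger_gap: 94.0
finger_force: 0.0
```

Emit:
servo_tool --motion '[[[0.42,-0.4,0,0,0,-0.428,0.3],[0.42,-0.4,0,0,0,-0.428,0.3],[0.42,-0.4,0,0,0,-0.428,0.3],[0.42,-0.4,0,0,0,-0.428,0.5],[0.42,-0.4,0,0,0,-0.428,0.5],[0.42,-0.4,0,0,0,-0.428,0.5],[0.42,-0.4,0,0,0,-0.428,0.5],[0.42,-0.4,0,0,0,-0.428,0.5],[0.42,-0.4,0,0,0,-0.428,0.5],[0.42,-0.4,0,0,0,-0.428,0.5]]]'

```text
clock: 2.1
eef_pos: [608.4, 116.7, 205.1]
eef_rot: [3.142, 0.001, 0.104]
wrist_force: [0.4, -0.4, 0.1]
finger_gap: 46.7
finger_force: 0.0
```

Emit:
servo_tool --motion '[[[0,-0.003,-0.09,0,0,0,0.5],[0,-0.003,-0.17,0,0,0,0.5],[0,-0.003,-0.17,0,0,0,0.7],[0,-0.003,-0.17,0,0,0,0.8],[0,-0.003,-0.17,0,0,0,1],[0,-0.003,-0.17,0,0,0,1],[0,-0.003,-0.17,0,0,0,1],[0,-0.003,-0.17,0,0,0,1]]]'

```text
clock: 2.9
eef_pos: [609.0, 115.3, 121.6]
eef_rot: [-3.141, -0.002, 0.103]
wrist_force: [1.7, 1.5, 4.8]
finger_gap: 8.1
finger_force: 20.0
```

```bash
cat >> h.py <<'E'
def gatepath(H,r0,p0,angs,lift,a0=0):
    """TCP positions for gate angle list; r0 (hinge distance shut), lift list"""
    u0=np.radians(186.0)
    L=[]
    for a,l in zip(angs,lift):
        p=np.array([-70,67.]); c,s=np.cos(l),np.sin(l)
        q=np.array([c*p[0]-s*p[1],s*p[0]+c*p[1]])-p
        d=np.array([np.cos(u0+a),np.sin(u0+a)]); o=np.array([-d[1],d[0]])  # o: outward
        L.append(np.r_[np.array(H)+(95+q[0])*d+14*o,120+q[1],a])
    return np.array(L)
E
python3 - <<'E'
from h import *
np.set_printoptions(suppress=True)
H=(701.9,138.7)
A=gatepath(H,0,0,[0,0,0,0],[0,.12,.24,.34]); print(((A-A[0])/[500,500,500,np.pi]).round(4))
A=gatepath(H,0,0,np.arange(0,1.66,.06),[.34]*28); print(A[[0,-1]]); 
for k in(0,9,18):print(((A[k:k+10]-A[k])/[500,500,500,np.pi]).round(4))
E
```

```text
[[ 0.      0.      0.      0.    ]
 [ 0.015   0.0016 -0.0177  0.    ]
 [ 0.0277  0.0029 -0.0371  0.    ]
 [ 0.0365  0.0038 -0.0544  0.    ]]
[[627.11983113 116.76317162  92.82046614   0.        ]
 [727.48825369  65.08927138  92.82046614   1.62      ]]
[[ 0.      0.      0.      0.    ]
 [ 0.0029 -0.0089  0.      0.0191]
 [ 0.0063 -0.0176  0.      0.0382]
 [ 0.0103 -0.0261  0.      0.0573]
 [ 0.0147 -0.0343  0.      0.0764]
 [ 0.0196 -0.0422  0.      0.0955]
 [ 0.025  -0.0499  0.      0.1146]
 [ 0.0309 -0.0572  0.      0.1337]
 [ 0.0372 -0.0641  0.      0.1528]
 [ 0.0438 -0.0707  0.      0.1719]]
[[ 0.      0.      0.      0.    ]
 [ 0.0071 -0.0061  0.      0.0191]
 [ 0.0145 -0.0118  0.      0.0382]
 [ 0.0222 -0.0171  0.      0.0573]
 [ 0.0303 -0.0218  0.      0.0764]
 [ 0.0386 -0.0261  0.      0.0955]
 [ 0.0471 -0.0299  0.      0.1146]
 [ 0.0559 -0.0332  0.      0.1337]
 [ 0.0648 -0.0359  0.      0.1528]
 [ 0.0739 -0.0381  0.      0.1719]]
[[ 0.      0.      0.      0.    ]
 [ 0.0092 -0.0016  0.      0.0191]
 [ 0.0185 -0.0027  0.      0.0382]
 [ 0.0278 -0.0032  0.      0.0573]
 [ 0.0372 -0.0032  0.      0.0764]
 [ 0.0465 -0.0026  0.      0.0955]
 [ 0.0558 -0.0014  0.      0.1146]
 [ 0.065   0.0003  0.      0.1337]
 [ 0.0741  0.0026  0.      0.1528]
 [ 0.083   0.0054  0.      0.1719]]
```

Emit:
servo_tool --motion '[[[0.008,0.001,-0.009,0,0,0,1],[0.015,0.0016,-0.018,0,0,0,1],[0.022,0.0023,-0.028,0,0,0,1],[0.0277,0.0029,-0.037,0,0,0,1],[0.032,0.0034,-0.046,0,0,0,1],[0.0365,0.0038,-0.0544,0,0,0,1],[0.0365,0.0038,-0.0544,0,0,0,1]]]'

```text
clock: 3.6
eef_pos: [627.7, 117.5, 93.4]
eef_rot: [-3.141, -0.002, 0.103]
wrist_force: [3.4, 1.8, 1.9]
finger_gap: 7.8
finger_force: 20.0
```

Pressed; now swing the gate.

Emit:
servo_tool --motion '[[[0.0029,-0.0089,0,0,0,0.0191,1],[0.0063,-0.0176,0,0,0,0.0382,1],[0.0103,-0.0261,0,0,0,0.0573,1],[0.0147,-0.0343,0,0,0,0.0764,1],[0.0196,-0.0422,0,0,0,0.0955,1],[0.025,-0.0499,0,0,0,0.1146,1],[0.0309,-0.0572,0,0,0,0.1337,1],[0.0372,-0.0641,0,0,0,0.1528,1],[0.0438,-0.0707,0,0,0,0.1719,1]]]'

```text
clock: 4.5
eef_pos: [649.5, 82.0, 93.6]
eef_rot: [3.141, -0.002, 0.645]
wrist_force: [4.7, 3.5, 0.1]
finger_gap: 7.8
finger_force: 20.0
```

Emit:
servo_tool --motion '[[[0.0071,-0.0061,0,0,0,0.0191,1],[0.0145,-0.0118,0,0,0,0.0382,1],[0.0222,-0.0171,0,0,0,0.0573,1],[0.0303,-0.0218,0,0,0,0.0764,1],[0.0386,-0.0261,0,0,0,0.0955,1],[0.0471,-0.0299,0,0,0,0.1146,1],[0.0559,-0.0332,0,0,0,0.1337,1],[0.0648,-0.0359,0,0,0,0.1528,1],[0.0739,-0.0381,0,0,0,0.1719,1]]]'

```text
clock: 5.4
eef_pos: [686.2, 62.7, 93.3]
eef_rot: [3.141, -0.001, 1.185]
wrist_force: [3.4, 2.1, 1.9]
finger_gap: 7.6
finger_force: 20.0
```

Emit:
servo_tool --motion '[[[0.0092,-0.0016,0,0,0,0.0191,1],[0.0185,-0.0027,0,0,0,0.0382,1],[0.0278,-0.0032,0,0,0,0.0573,1],[0.0372,-0.0032,0,0,0,0.0764,1],[0.0465,-0.0026,0,0,0,0.0955,1],[0.0558,-0.0014,0,0,0,0.1146,1],[0.065,0.0003,0,0,0,0.1337,1],[0.0741,0.0026,0,0,0,0.1528,1],[0.083,0.0054,0,0,0,0.1719,1],[0.083,0.0054,0,0,0,0.1719,1]]]'

```text
clock: 6.4
eef_pos: [727.9, 65.0, 93.1]
eef_rot: [3.14, 0.001, 1.724]
wrist_force: [3.8, -2.3, 0.7]
finger_gap: 8.0
finger_force: 20.1
```

```bash
python3 - <<'E'
from h import *
f,P,c=shot("top"); np.save("top1.npy",P)
save(cv2.resize(f[90:260,200:480],None,fx=2.8,fy=2.8,interpolation=cv2.INTER_CUBIC),"t1.png")
E
```

```text
(no output)
```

View pics/t1.png

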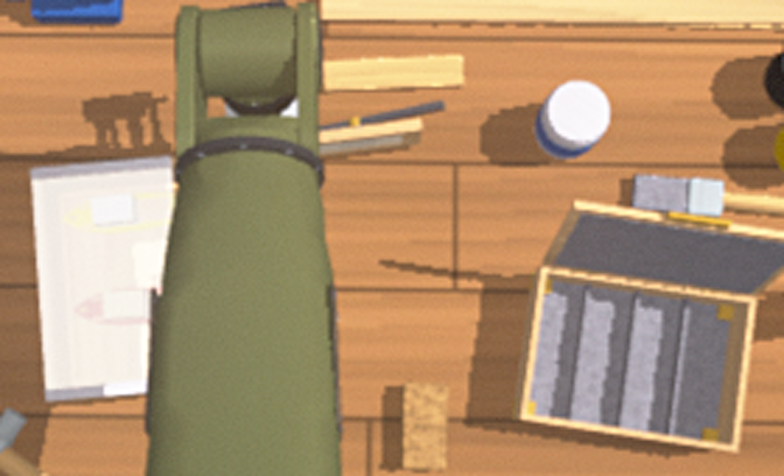

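The gate is open (crop px 330-440, 130), about 5 mm clear of the plank at (393,72) and well away from the tin at (573,118). Now I ease the lever back up, let go and rise.

Emit:
servo_tool --motion '[[[0.0025,-0.018,0.02,0,0,0,1],[0.0057,-0.0368,0.0544,0,0,0,1],[0.0057,-0.0368,0.0544,0,0,0,0.8],[0.0057,-0.0368,0.0544,0,0,0,0.6],[0.0057,-0.0368,0.0544,0,0,0,0.6],[0.0057,-0.0368,0.15,0,0,0,0.6],[0.0057,-0.0368,0.22,0,0,0,0.6]]]'

```text
clock: 7.15
eef_pos: [729.6, 47.5, 204.1]
eef_rot: [-3.14, -0.0, 1.723]
wrist_force: [1.0, -1.2, 0.4]
finger_gap: 37.3
finger_force: 0.0
```

Emit:
servo_tool --motion '[[[-0.03,0.01,0,0,0,-0.05,0.6],[-0.317,0.189,0,0,0,-0.5157,0.6],[-0.317,0.189,0,0,0,-0.5157,0.6],[-0.317,0.189,0,0,0,-0.5157,0.6],[-0.317,0.189,0,0,0,-0.5157,0.6],[-0.317,0.189,0,0,0,-0.5157,0.6],[-0.317,0.189,0,0,0,-0.5157,0.6],[-0.317,0.189,0,0,0,-0.5157,0.6],[-0.317,0.189,0,0,0,-0.5157,0.6],[-0.317,0.189,0,0,0,-0.5157,0.6]]]'

```text
clock: 8.15
eef_pos: [571.0, 141.9, 202.6]
eef_rot: [-3.141, 0.001, 0.217]
wrist_force: [-0.2, 0.5, 0.6]
finger_gap: 37.5
finger_force: 0.0
```

Emit:
servo_tool --motion '[[[0,0,0,0,0,-0.058,0.6],[0,0,0,0,0,-0.058,0.6],[0,0,0,0,0,-0.058,0.6]]]'

```text
clock: 8.45
eef_pos: [571.1, 141.8, 202.7]
eef_rot: [3.142, 0.001, 0.041]
wrist_force: [-0.6, 0.4, 0.4]
finger_gap: 37.6
finger_force: 0.0
```

```bash
cat >> h.py <<'E'
def red(f,P,n,box,thr=(110,70)):
    f=f.astype(int); m=(f[...,0]>thr[0])&(f[...,1]<thr[1])&(f[...,2]<thr[1])
    Q=P[m]; x0,x1,y0,y1,z0,z1=box
    Q=Q[(Q[:,0]>x0)&(Q[:,0]<x1)&(Q[:,1]>y0)&(Q[:,1]<y1)&(Q[:,2]>z0)&(Q[:,2]<z1)]
    if len(Q)>3:
        r=cv2.minAreaRect(Q[:,:2].astype(np.float32)); print(n,len(Q),np.round(r[0],1),np.round(r[1],1),round(r[2],1),np.median(Q[:,2]).round(1))
    return Q
E
python3 - <<'E'
from h import *
print(manip.read_state()["eef_pos"],manip.read_state()["eef_rot"])
for n in("wrist","scene"):
    f,P,c=shot(n); red(f,P,n,(520,630,110,180,80,95)); red(f,P,n,(520,630,110,180,40,95))
    if n=="wrist": save(f,"w1.png"); print(np.round(c["cam_to_world"],2))
E
```

```text
[571.06871035 141.82233407 202.65341138] [3.14154413e+00 1.02963885e-03 4.05983566e-02]
wrist 274 [575.2 145.7] [28.4 11.4] 5.1 87.7
wrist 279 [575.2 145.7] [28.4 11.4] 5.1 87.7
[[ 4.0000e-02 -9.7000e-01 -2.3000e-01  6.3749e+02]
 [-1.0000e+00 -4.0000e-02 -1.0000e-02  1.4417e+02]
 [ 0.0000e+00  2.3000e-01 -9.7000e-01  3.8200e+02]
 [ 0.0000e+00  0.0000e+00  0.0000e+00  1.0000e+00]]
scene 28 [575.6 143.6] [27.5  9.9] 5.5 85.2
scene 105 [574.5 142.7] [30.1 11.6] 5.5 68.6
```

View pics/w1.png

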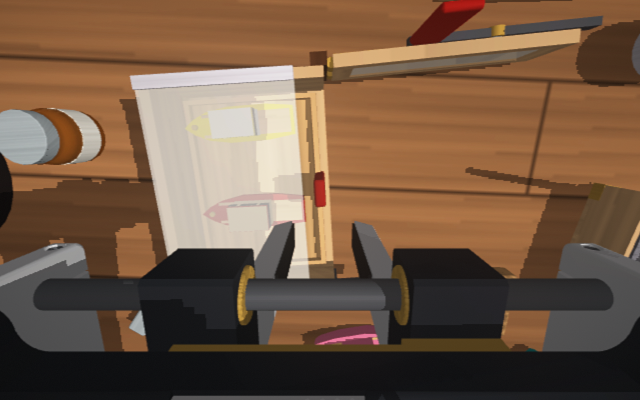

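The wrist view shows the gate open, the handle at (320,188) close to the hood's edge, and both boats on the tray. The hood leaves no room for a finger behind the handle, so I'll grip it across its 30 mm width.

Emit:
servo_tool --motion '[[[0.008,0.0055,0,0,0,0.5,0.4],[0.008,0.0055,0,0,0,0.5,0.4],[0.008,0.0055,0,0,0,0.5,0.4],[0.008,0.0055,0,0,0,0.5,0.4],[0.008,0.0055,0,0,0,0.5,0.4],[0.008,0.0055,0,0,0,0.5,0.4],[0.008,0.0055,0,0,0,0.5,0.4],[0.008,0.0055,0,0,0,0.5,0.4],[0.008,0.0055,0,0,0,0.5,0.4],[0.008,0.0055,0,0,0,0.5,0.4]]]'

```text
clock: 9.55
eef_pos: [575.3, 144.4, 203.0]
eef_rot: [-3.141, 0.0, 1.548]
wrist_force: [-0.2, 0.1, 0.2]
finger_gap: 56.6
finger_force: 0.0
```

Emit:
servo_tool --motion '[[[0,0,0,0,0,0.042,0.45],[0,0,-0.1,0,0,0.042,0.45],[0,0,-0.19,0,0,0.042,0.45],[0,0,-0.27,0,0,0.042,0.45],[0,0,-0.293,0,0,0.042,0.45],[0,0,-0.293,0,0,0.042,1],[0,0,-0.293,0,0,0.042,1],[0,0,-0.293,0,0,0.042,1],[0,0,-0.293,0,0,0.042,1]]]'

```text
clock: 10.45
eef_pos: [574.4, 144.2, 58.9]
eef_rot: [-3.139, 0.0, 1.673]
wrist_force: [-16.3, -1.9, 14.2]
finger_gap: 29.8
finger_force: 20.0
```

Emit:
servo_tool --motion '[[[-0.001,-0.005,0.004,0,0,0,1],[-0.0003,-0.015,0.004,0,0,0,1],[0.001,-0.03,0.004,0,0,0,1],[0.0025,-0.047,0.004,0,0,0,1],[0.004,-0.065,0.004,0,0,0,1],[0.006,-0.083,0.004,0,0,0,1],[0.008,-0.1,0.004,0,0,0,1],[0.0095,-0.117,0.004,0,0,0,1],[0.0115,-0.135,0.004,0,0,0,1],[0.0135,-0.152,0.004,0,0,0,1]]]'

```text
clock: 11.45
eef_pos: [582.1, 67.4, 59.0]
eef_rot: [-3.141, 0.0, 1.672]
wrist_force: [-5.8, 1.0, 0.1]
finger_gap: 30.0
finger_force: 20.0
```

Emit:
servo_tool --motion '[[[0.0018,-0.017,0,0,0,0,1],[0.0036,-0.034,0,0,0,0,1],[0.0055,-0.052,0,0,0,0,1],[0.0073,-0.07,0,0,0,0,1],[0.009,-0.087,0,0,0,0,1],[0.011,-0.105,0,0,0,0,1],[0.0128,-0.122,0,0,0,0,1],[0.0145,-0.138,0,0,0,0,1],[0.0153,-0.146,0,0,0,0,1],[0.0155,-0.149,0,0,0,0,1]]]'

```text
clock: 12.45
eef_pos: [589.4, -5.3, 58.9]
eef_rot: [-3.141, -0.003, 1.672]
wrist_force: [-9.2, 19.4, 1.6]
finger_gap: 29.5
finger_force: 20.0
```

Emit:
servo_tool --motion '[[[0.0003,-0.003,0,0,0,0,1],[0.0003,-0.003,0,0,0,0,1]]]'

```text
clock: 12.65
eef_pos: [589.5, -5.7, 58.9]
eef_rot: [-3.14, -0.004, 1.673]
wrist_force: [-9.8, 19.3, 1.6]
finger_gap: 29.8
finger_force: 20.0
```

Emit:
servo_tool --motion '[[[0,0,0,0,0,0,0.6],[0,0,0,0,0,0,0.5],[0,0,0.1,0,0,0,0.5],[0,0,0.2,0,0,0,0.3],[0,0,0.3,0,0,-0.05,0.3],[-0.1,0.16,0.34,0,0,-0.5,0.3],[-0.1,0.16,0.34,0,0,-0.5,0.3],[-0.1,0.16,0.34,0,0,-0.5,0.3],[-0.1,0.16,0.34,0,0,-0.5,0.3],[-0.1,0.16,0.34,0,0,-0.5,0.3]]]'

```text
clock: 13.65
eef_pos: [540.6, 72.0, 229.6]
eef_rot: [3.14, -0.002, 0.767]
wrist_force: [0.8, -0.0, 0.2]
finger_gap: 65.9
finger_force: 0.0
```

Emit:
servo_tool --motion '[[[0,0,0,0,0,-0.23,0.25],[0,0,0,0,0,-0.23,0.25],[0,0,0,0,0,-0.23,0.25],[0,0,0,0,0,-0.23,0.25],[0,0,0,0,0,-0.23,0.25],[0,0,0,0,0,-0.23,0.25]]]'

```text
clock: 14.25
eef_pos: [540.6, 71.7, 229.3]
eef_rot: [3.141, -0.002, 0.048]
wrist_force: [0.2, -0.3, -0.6]
finger_gap: 70.3
finger_force: 0.0
```

```bash
python3 - <<'E'
from h import *
s=manip.read_state();print(s["eef_pos"],s["eef_rot"])
f,P,c=shot("wrist"); save(f,"w2.png"); np.save("w2.npy",P)
E
```

```text
[540.58944853  71.74314783 229.31308145] [ 3.14133427e+00 -1.76117678e-03  4.82433595e-02]
```

View pics/w2.png

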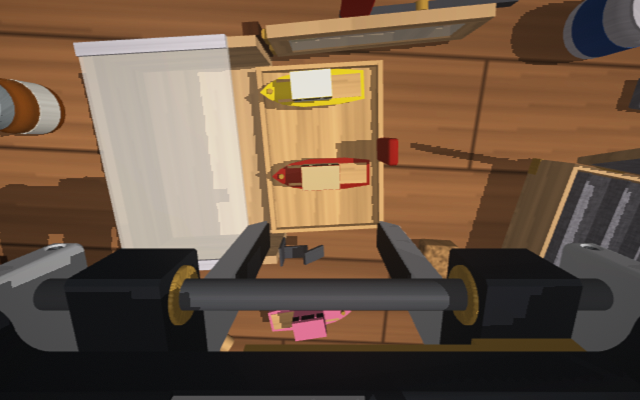

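The tray is fully out with two boats on it: yellow with its wheelhouse at (310,84), and red with its wheelhouse at (320,177).

```bash
cat >> h.py <<'E'
def tops(P,box,z0=70,z1=84):
    Q=P.reshape(-1,3); x0,x1,y0,y1=box
    Q=Q[(Q[:,0]>x0)&(Q[:,0]<x1)&(Q[:,1]>y0)&(Q[:,1]<y1)&(Q[:,2]>z0)&(Q[:,2]<z1)]
    import scipy.cluster.hierarchy as h
    l=h.fcluster(h.linkage(Q[::2,:2],"single"),6,"distance")
    for k in set(l):
        q=Q[::2][l==k]
        if len(q)>60:
            r=cv2.minAreaRect(q[:,:2].astype(np.float32)); print(len(q),np.round(r[0],1),np.round(r[1],1),round(r[2],1),np.median(q[:,2]).round(1))
E
python3 - <<'E'
from h import *
P=np.load("w2.npy")
tops(P,(520,680,30,125))
E
```

```text
582 [658.1  90.7] [28.7 44.5] 6.8 76.2
470 [555.9  75.5] [28.7 44.4] 4.9 76.2
```

Emit:
servo_tool --motion '[[[0.031,0.0075,-0.09,0,0,0.0155,0.25],[0.031,0.0075,-0.18,0,0,0.0155,0.25],[0.031,0.0075,-0.26,0,0,0.0155,0.25],[0.031,0.0075,-0.33,0,0,0.0155,0.25],[0.031,0.0075,-0.3586,0,0,0.0155,0.25],[0.031,0.0075,-0.3586,0,0,0.0155,0.7],[0.031,0.0075,-0.3586,0,0,0.0155,1],[0.031,0.0075,-0.3586,0,0,0.0155,1],[0.031,0.0075,-0.3586,0,0,0.0155,1]]]' --newtons 25

```text
clock: 15.2
eef_pos: [556.5, 76.0, 51.1]
eef_rot: [3.141, -0.003, 0.1]
wrist_force: [-1.1, 0.2, 7.2]
finger_gap: 43.8
finger_force: 25.0
```

Emit:
servo_tool --motion '[[[0,0,0.05,0,0,0,1],[0,0,0.12,0,0,0,1],[0,0,0.2,0,0,0,1],[-0.05,-0.08,0.22,0,0,0.047,1],[-0.1,-0.15,0.22,0,0,0.094,1],[-0.165,-0.22,0.22,0,0,0.141,1],[-0.165,-0.28,0.22,0,0,0.188,1],[-0.165,-0.34,0.22,0,0,0.235,1],[-0.165,-0.4,0.22,0,0,0.282,1],[-0.165,-0.45,0.22,0,0,0.329,1]]]'

```text
clock: 16.2
eef_pos: [473.0, -150.6, 160.3]
eef_rot: [3.14, 0.0, 1.139]
wrist_force: [0.9, 0.1, -2.0]
finger_gap: 44.0
finger_force: 25.0
```

Emit:
servo_tool --motion '[[[0,-0.05,0,0,0,0.047,1],[0,-0.08,0,0,0,0.094,1],[0,-0.08,0,0,0,0.094,1],[0,-0.08,0,0,0,0.094,1]]]'

```text
clock: 16.6
eef_pos: [473.0, -188.7, 159.8]
eef_rot: [3.141, -0.0, 1.424]
wrist_force: [-0.4, -0.1, -1.1]
finger_gap: 43.9
finger_force: 25.0
```

```bash
python3 - <<'E'
from h import *
s=manip.read_state();print(s["eef_pos"],s["eef_rot"],s["finger_gap"])
f,P,c=shot("wrist"); save(f,"w3.png"); np.save("w3.npy",P); np.save("w3c.npy",c["cam_to_world"])
Q=P.reshape(-1,3); Q=Q[(Q[:,0]>380)&(Q[:,0]<600)&(Q[:,1]>-460)&(Q[:,1]<-190)&(Q[:,2]>64)&(Q[:,2]<76)]
r=cv2.minAreaRect(Q[:,:2].astype(np.float32)); print(r,cv2.boxPoints(r))
E
```

```text
[ 473.03296997 -188.73361335  159.78003131] [ 3.14125027e+00 -4.47891937e-05  1.42361763e+00] 43.898021595753896
((488.6664733886719, -264.2953796386719), (222.25048828125, 67.60969543457031), 26.505624771118164) [[ 374.13495 -283.63736]
 [ 404.30817 -344.14062]
 [ 603.198   -244.9534 ]
 [ 573.0248  -184.45013]]
```

View pics/w3.png

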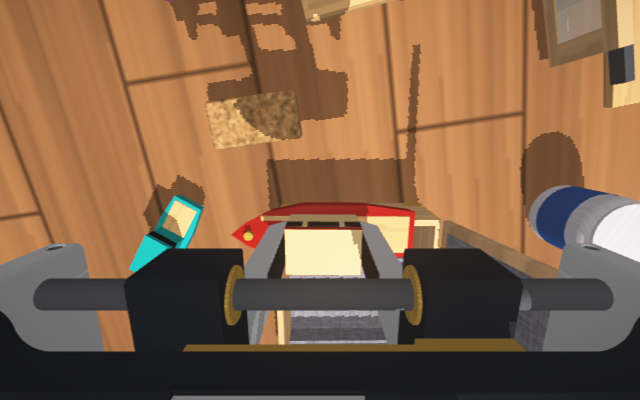

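The red boat is held level and square at about (335,225), bow to the left. Now carry it to the -28.5 compartment.

Emit:
servo_tool --motion '[[[0.002,-0.06,0,0,0,0.001,1],[0.002,-0.14,0,0,0,0.001,1],[0.002,-0.22,0,0,0,0.001,1],[0.002,-0.29,0,0,0,0.001,1],[0.002,-0.329,0,0,0,0.001,1],[0.002,-0.329,-0.04,0,0,0.001,1],[0.002,-0.329,-0.09,0,0,0.001,1],[0.002,-0.329,-0.13,0,0,0.001,1],[0.002,-0.329,-0.16,0,0,0.001,1]]]'

```text
clock: 17.55
eef_pos: [474.2, -352.4, 78.3]
eef_rot: [-3.141, -0.001, 1.43]
wrist_force: [-0.3, -0.7, -1.8]
finger_gap: 43.7
finger_force: 25.0
```

```bash
python3 - <<'E'
from h import *
s=manip.read_state();print(s["eef_pos"],s["eef_rot"],s["finger_gap"],s["wrist_force"])
f,P,c=shot("scene"); save(cv2.resize(f[150:300,120:320],None,fx=3.5,fy=3.5,interpolation=cv2.INTER_CUBIC),"s3.png")
f,P,c=shot("wrist"); np.save("w4.npy",P); save(f,"w4.png")
E
```

```text
[ 474.21424701 -352.43873918   78.2947539 ] [-3.14078381e+00 -6.03760834e-04  1.42964266e+00] 43.657384817562935 [-0.30330327 -0.72224986 -1.82609087]
```

View pics/w4.png

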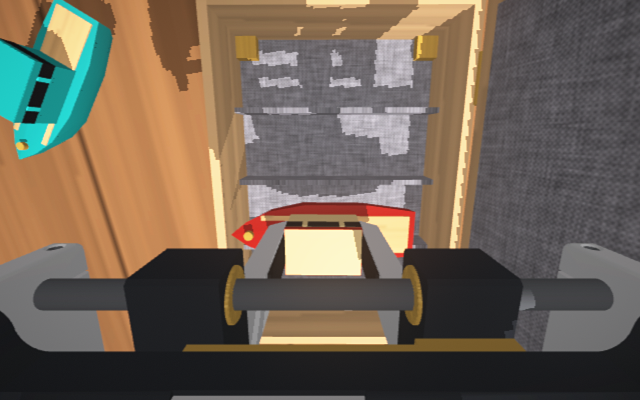

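The boat is inside the case walls, with dividers at rows 110 and 181. I'll check the lateral fit against them numerically.

```bash
python3 - <<'E'
from h import *
P=np.load("w4.npy"); Q=P.reshape(-1,3)
C=np.array([486,-326]); a=np.radians(-8.15)
L=(Q[:,:2]-C)@np.array([[np.cos(a),-np.sin(a)],[np.sin(a),np.cos(a)]]); z=Q[:,2]
m=(abs(L[:,0])<70)&(z>24)&(z<34)&(L[:,1]>-10)&(L[:,1]<70)
for lo,hi in((-10,15),(40,70)):
    for xl in((-70,-20),(20,70)):
        k=m&(L[:,1]>lo)&(L[:,1]<hi)&(L[:,0]>xl[0])&(L[:,0]<xl[1]); print(lo,xl,k.sum(),np.percentile(L[k,1],[10,50,90]).round(1),np.median(z[k]).round(1))
k=(z>66)&(z<73)&(abs(L[:,1])<140)&(abs(L[:,0])<100)
for lo,hi in((-100,-70),(70,100)): 
    kk=k&(L[:,0]>lo)&(L[:,0]<hi); print("xwall",kk.sum(),np.percentile(L[kk,0],[5,50,95]).round(1))
kk=k&(abs(L[:,0])<60)&(L[:,1]>100); print("ywall",kk.sum(),np.percentile(L[kk,1],[5,50,95]).round(1))
s=manip.read_state(); print("tcp",(s["eef_pos"][:2]-C)@np.array([[np.cos(a),-np.sin(a)],[np.sin(a),np.cos(a)]]))
E
```

```text
-10 (-70, -20) 372 [-2.1  0.1  1.5] 30.0
-10 (20, 70) 382 [-2.   0.2  1.7] 30.0
40 (-70, -20) 436 [52.6 54.4 55.9] 30.0
40 (20, 70) 406 [52.9 54.5 56.5] 30.2
xwall 3006 [-80.9 -77.4 -74.9]
xwall 3647 [78.4 81.3 85.5]
ywall 1558 [109.2 110.  111.7]
tcp [ -8.41665112 -27.79565699]
```

Emit:
servo_tool --motion '[[[0,-0.001,-0.03,0,0,0,1],[0,-0.001,-0.055,0,0,0,1],[0,-0.001,-0.07,0,0,0,1],[0,-0.001,-0.077,0,0,0,1],[0,-0.001,-0.077,0,0,0,0.45],[0,-0.001,-0.077,0,0,0,0.35],[0,-0.001,-0.077,0,0,0,0.35],[0,-0.001,-0.02,0,0,0,0.3],[0,-0.001,0.08,0,0,0,0.3],[0,-0.001,0.16,0,0,0,0.3]]]'

```text
clock: 18.65
eef_pos: [474.2, -354.1, 162.2]
eef_rot: [3.14, 0.001, 1.431]
wrist_force: [-1.1, -0.2, -0.5]
finger_gap: 65.7
finger_force: 0.0
```

Emit:
servo_tool --motion '[[[0.02,0.09,0.04,0,0,-0.045,0.3],[0.05,0.18,0.096,0,0,-0.09,0.3],[0.09,0.27,0.096,0,0,-0.137,0.3],[0.12,0.36,0.096,0,0,-0.184,0.3],[0.15,0.45,0.096,0,0,-0.231,0.3],[0.18,0.54,0.096,0,0,-0.278,0.3],[0.21,0.63,0.096,0,0,-0.325,0.3],[0.24,0.72,0.096,0,0,-0.372,0.3],[0.27,0.81,0.096,0,0,-0.4176,0.3],[0.292,0.878,0.096,0,0,-0.4176,0.3]]]'

```text
clock: 19.65
eef_pos: [620.5, 86.9, 208.2]
eef_rot: [3.141, -0.001, 0.114]
wrist_force: [0.5, 0.2, 0.1]
finger_gap: 65.9
finger_force: 0.0
```

Emit:
servo_tool --motion '[[[0,0,0,0,0,0,0.3],[0,0,0,0,0,0,0.3]]]'

```text
clock: 19.85
eef_pos: [620.0, 85.7, 207.5]
eef_rot: [3.141, -0.0, 0.122]
wrist_force: [0.1, -0.5, -0.1]
finger_gap: 65.8
finger_force: 0.0
```

```bash
python3 - <<'E'
from h import *
s=manip.read_state();print(s["eef_pos"],s["eef_rot"])
f,P,c=shot("wrist"); save(f,"w5.png")
tops(P,(520,720,-60,125))
tops(P,(520,720,-60,125),35,60)
E
```

```text
[620.04147103  85.6700027  207.49407156] [ 3.14141356e+00 -4.12702898e-05  1.21693716e-01]
553 [658.   90.8] [28.1 43.5] 6.7 76.1
78 [712.5  87.5] [14.6 71.2] 7.6 76.7
731 [659.4  77.9] [39.2 97.8] 6.9 44.8
```

Emit:
servo_tool --motion '[[[0.076,0.01,0,0,0,0,0.25],[0.076,0.01,-0.09,0,0,0,0.25],[0.076,0.01,-0.18,0,0,0,0.25],[0.076,0.01,-0.26,0,0,0,0.25],[0.076,0.01,-0.3135,0,0,0,0.25],[0.076,0.01,-0.3135,0,0,0,0.3],[0.076,0.01,-0.3135,0,0,0,1],[0.076,0.01,-0.3135,0,0,0,1],[0.076,0.01,-0.3135,0,0,0,1],[0.076,0.01,-0.3135,0,0,0,1]]]'

```text
clock: 20.9
eef_pos: [658.9, 90.0, 52.6]
eef_rot: [3.141, -0.003, 0.119]
wrist_force: [-1.6, -1.8, 8.5]
finger_gap: 44.2
finger_force: 25.0
```

Emit:
servo_tool --motion '[[[0,0,0.05,0,0,0,1],[0,0,0.12,0,0,0,1],[-0.03,-0.02,0.2,0,0,0,1],[-0.09,-0.08,0.22,0,0,0.047,1],[-0.15,-0.15,0.22,0,0,0.094,1],[-0.21,-0.22,0.22,0,0,0.141,1],[-0.27,-0.28,0.22,0,0,0.188,1],[-0.32,-0.34,0.22,0,0,0.235,1],[-0.352,-0.4,0.22,0,0,0.282,1],[-0.352,-0.46,0.22,0,0,0.329,1]]]'

```text
clock: 21.9
eef_pos: [480.5, -141.0, 161.5]
eef_rot: [3.141, 0.0, 1.159]
wrist_force: [-0.1, 0.2, -1.6]
finger_gap: 43.7
finger_force: 25.0
```

Emit:
servo_tool --motion '[[[0.002,-0.06,0,0,0,0.045,1],[0.002,-0.13,0,0,0,0.0866,1],[0.002,-0.2,0,0,0,0.0866,1],[0.002,-0.26,0,0,0,0.0866,1],[0.002,-0.3,0,0,0,0.0866,1],[0.002,-0.3,0,0,0,0.0866,1],[0.002,-0.3,0,0,0,0.0866,1]]]'

```text
clock: 22.6
eef_pos: [483.0, -289.5, 160.7]
eef_rot: [-3.141, -0.0, 1.425]
wrist_force: [0.7, 0.2, -2.4]
finger_gap: 43.9
finger_force: 25.0
```

```bash
python3 - <<'E'
from h import *
s=manip.read_state();print(s["eef_pos"],s["eef_rot"],s["finger_gap"])
f,P,c=shot("wrist"); save(f,"w6.png"); np.save("w6.npy",P)
E
```

```text
[ 483.04516476 -289.54279195  160.66781566] [-3.14135712e+00 -3.36299677e-04  1.42488728e+00] 43.87930360084037
```

View pics/w6.png

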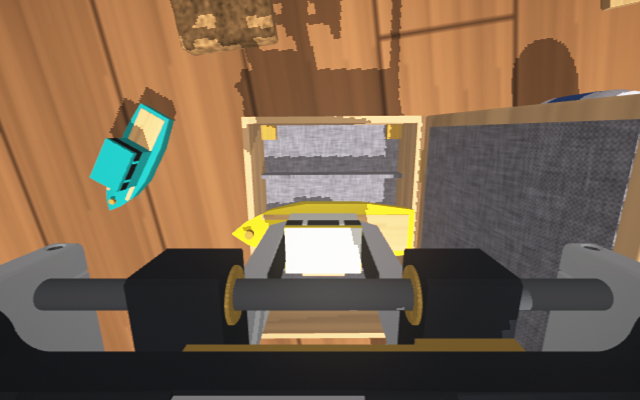

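The yellow boat is held squarely above the +28.5 compartment, bow at (245,230). Lower, release and rise.

Emit:
servo_tool --motion '[[[-0.002,-0.0144,0,0,0,0.001,1],[-0.002,-0.0144,-0.06,0,0,0.001,1],[-0.002,-0.0144,-0.12,0,0,0.001,1],[-0.002,-0.0144,-0.17,0,0,0.001,1],[-0.002,-0.0144,-0.21,0,0,0.001,1],[-0.002,-0.0144,-0.23,0,0,0.001,1],[-0.002,-0.0144,-0.238,0,0,0.001,1],[-0.002,-0.0144,-0.238,0,0,0.001,0.45],[-0.002,-0.0144,-0.238,0,0,0.001,0.35],[-0.002,-0.0144,-0.238,0,0,0.001,0.35]]]'

```text
clock: 23.65
eef_pos: [482.6, -297.5, 42.8]
eef_rot: [3.14, 0.001, 1.428]
wrist_force: [0.7, -0.2, 0.1]
finger_gap: 60.4
finger_force: 0.0
```

Emit:
servo_tool --motion '[[[0,0,0.06,0,0,0,0.3],[0,0,0.15,0,0,0,0.3],[0,0,0.24,0,0,0,0.3],[0,0.08,0.28,0,0,-0.04,0.3],[0.01,0.16,0.28,0,0,0,0.5],[0.03,0.25,0.28,0,0,0.04,0.5],[0.07,0.34,0.28,0,0,0.08,0.5],[0.12,0.43,0.28,0,0,0.08,0.5],[0.17,0.52,0.28,0,0,0.08,0.5],[0.21,0.58,0.28,0,0,0.08,0.5]]]'

```text
clock: 24.65
eef_pos: [588.0, -4.5, 182.7]
eef_rot: [3.14, 0.0, 1.681]
wrist_force: [0.6, -0.9, -0.2]
finger_gap: 47.0
finger_force: 0.0
```

```bash
python3 - <<'E'
from h import *
s=manip.read_state();print(s["eef_pos"],s["eef_rot"],s["finger_gap"])
f,P,c=shot("top"); save(cv2.resize(f[90:280,180:480],None,fx=2.66,fy=2.66,interpolation=cv2.INTER_CUBIC),"t7.png")
tops(P,(400,580,-450,-200),55,66)
f,P,c=shot("wrist"); red(f,P,"handle w",(560,620,-30,20,75,95))
f,P,c=shot("scene"); red(f,P,"handle s",(560,620,-30,20,75,95))
E
```

```text
[587.99747928  -4.52565797 182.69534462] [3.14000094e+00 1.37899069e-04 1.68084173e+00] 46.95632839000749
63 [ 471.8 -354.6] [28.5 44.6] 78.3 62.9
63 [ 479.7 -297.4] [28.  43.4] 79.6 63.1
handle w 311 [590.2  -3.5] [28.4 10.8] 6.8 87.9
handle s 41 [591.   -5.4] [28.   9.5] 3.9 84.8
```

View pics/t7.png

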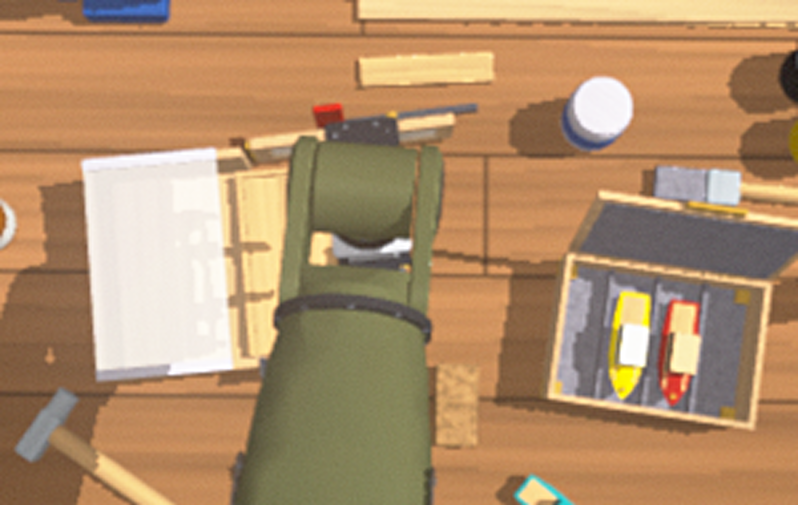

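Both boats sit upright in their own compartments, at (630,345) and (683,350). Now push the tray home.

Emit:
servo_tool --motion '[[[0.004,0,-0.08,0,0,-0.003,0.45],[0.004,0,-0.16,0,0,-0.003,0.45],[0.004,0,-0.22,0,0,-0.003,0.45],[0.004,0,-0.247,0,0,-0.003,0.45],[0.004,0,-0.247,0,0,-0.003,1],[0.004,0,-0.247,0,0,-0.003,1],[0.004,0,-0.247,0,0,-0.003,1]]]' --newtons 15

```text
clock: 25.5
eef_pos: [590.0, -7.5, 60.1]
eef_rot: [3.139, 0.001, 1.67]
wrist_force: [0.4, -0.5, 0.0]
finger_gap: 31.1
finger_force: 0.0
```

Emit:
servo_tool --motion '[[[-0.0015,0.015,0,0,0,0,1],[-0.0036,0.035,0,0,0,0,1],[-0.006,0.058,0,0,0,0,1],[-0.0085,0.081,0,0,0,0,1],[-0.011,0.104,0,0,0,0,1],[-0.0133,0.127,0,0,0,0,1],[-0.0157,0.15,0,0,0,0,1],[-0.018,0.173,0,0,0,0,1],[-0.0205,0.196,0,0,0,0,1],[-0.023,0.219,0,0,0,0,1]]]'

```text
clock: 26.5
eef_pos: [578.5, 102.8, 60.1]
eef_rot: [3.139, 0.0, 1.67]
wrist_force: [0.5, -1.0, 4.8]
finger_gap: 29.9
finger_force: 15.0
```

Emit:
servo_tool --motion '[[[-0.0021,0.02,0,0,0,0,1],[-0.0042,0.04,0,0,0,0,1],[-0.006,0.057,0,0,0,0,1],[-0.0075,0.07,0,0,0,0,1],[-0.008,0.077,0,0,0,0,1],[-0.0083,0.081,0,0,0,0,1],[-0.0083,0.081,0,0,0,0,1]]]'

```text
clock: 27.2
eef_pos: [574.6, 141.9, 60.1]
eef_rot: [3.139, 0.002, 1.67]
wrist_force: [0.6, -8.9, 7.8]
finger_gap: 29.8
finger_force: 15.0
```

Emit:
servo_tool --motion '[[[-0.0004,0.004,0,0,0,0,1],[-0.0004,0.004,0,0,0,0,1]]]'

```text
clock: 27.4
eef_pos: [574.4, 143.1, 60.0]
eef_rot: [3.139, 0.003, 1.67]
wrist_force: [1.3, -15.4, 7.9]
finger_gap: 30.2
finger_force: 15.0
```

Emit:
servo_tool --motion '[[[0,0,0,0,0,0,0.7],[0,0,0,0,0,0,0.6],[0,0,0.1,0,0,0,0.6],[0,0,0.2,0,0,0,0.6],[0.02,-0.02,0.3,0,0,0.015,0.6],[0.11,-0.08,0.3,0,0,0.015,0.6],[0.2,-0.14,0.3,0,0,0.015,0.6],[0.29,-0.19,0.3,0,0,0.015,0.6],[0.29,-0.19,0.3,0,0,0.015,0.6]]]'

```text
clock: 28.3
eef_pos: [720.5, 46.9, 206.5]
eef_rot: [-3.14, -0.0, 1.715]
wrist_force: [0.3, 0.2, -1.4]
finger_gap: 37.5
finger_force: 0.0
```

```bash
python3 - <<'E'
from h import *
s=manip.read_state();print(s["eef_pos"],s["eef_rot"],s["finger_gap"])
for n in("wrist","scene"):
    f,P,c=shot(n); red(f,P,"lever "+n,(690,770,20,90,143,155)); red(f,P,"lever lo "+n,(690,770,20,90,90,155)); red(f,P,"handle "+n,(550,600,120,170,75,95))
    if n=="wrist":save(f,"w8.png")
E
```

```text
[720.52794546  46.86516937 206.54877059] [-3.14044713e+00 -3.87513970e-05  1.71463708e+00] 37.53423330823991
lever wrist 305 [730.7  47.1] [ 7.1 31.4] 8.6 149.7
lever lo wrist 311 [730.8  47.1] [ 7.1 31.4] 8.3 149.7
handle wrist 420 [576.  145.3] [28.5 11.9] 6.5 87.6
lever scene 35 [732.1  45.1] [ 8.3 28.2] 18.6 147.4
lever lo scene 208 [731.3  44.9] [10. 29.] 10.1 122.8
handle scene 26 [572.9 142.1] [22.3  7.8] 3.9 83.7
```

Emit:
servo_tool --motion '[[[0.0195,-0.001,-0.08,0,0,0.001,0.6],[0.0195,-0.001,-0.173,0,0,0.001,0.6],[0.0195,-0.001,-0.173,0,0,0.001,0.8],[0.0195,-0.001,-0.173,0,0,0.001,1],[0.0195,-0.001,-0.173,0,0,0.001,1],[0.0195,-0.001,-0.173,0,0,0.001,1],[0.0195,-0.001,-0.173,0,0,0.001,1]]]' --newtons 20

```text
clock: 29.1
eef_pos: [728.8, 49.9, 124.5]
eef_rot: [3.137, -0.0, 1.721]
wrist_force: [1.2, 4.6, 7.0]
finger_gap: 8.4
finger_force: 20.0
```

Emit:
servo_tool --motion '[[[-0.0012,0.008,-0.009,0,0,0,1],[-0.0023,0.015,-0.018,0,0,0,1],[-0.0034,0.022,-0.028,0,0,0,1],[-0.0043,0.0277,-0.037,0,0,0,1],[-0.005,0.032,-0.046,0,0,0,1],[-0.0057,0.0368,-0.0544,0,0,0,1],[-0.0057,0.0368,-0.0544,0,0,0,1]]]'

```text
clock: 29.8
eef_pos: [725.1, 68.2, 94.3]
eef_rot: [3.141, -0.0, 1.721]
wrist_force: [2.4, 3.9, 3.7]
finger_gap: 8.3
finger_force: 20.1
```

```bash
python3 - <<'E'
from h import *
np.set_printoptions(suppress=True)
H=(701.9,138.7)
A=gatepath(H,0,0,1.62-np.arange(0,28)*.06,[.34]*28)
for k in(0,9,18):print(((A[k:k+10]-A[k])/[500,500,500,np.pi])[1:].round(4).tolist())
E
```

```text
[[-0.0089, -0.0028, 0.0, -0.0191], [-0.018, -0.0051, 0.0, -0.0382], [-0.0272, -0.0068, 0.0, -0.0573], [-0.0365, -0.0079, 0.0, -0.0764], [-0.0458, -0.0085, 0.0, -0.0955], [-0.0551, -0.0086, 0.0, -0.1146], [-0.0645, -0.0081, 0.0, -0.1337], [-0.0738, -0.007, 0.0, -0.1528], [-0.083, -0.0054, 0.0, -0.1719]]
[[-0.0091, 0.0022, 0.0, -0.0191], [-0.018, 0.0049, 0.0, -0.0382], [-0.0268, 0.0082, 0.0, -0.0573], [-0.0354, 0.0119, 0.0, -0.0764], [-0.0437, 0.0162, 0.0, -0.0955], [-0.0517, 0.021, 0.0, -0.1146], [-0.0595, 0.0262, 0.0, -0.1337], [-0.0669, 0.0319, 0.0, -0.1528], [-0.0739, 0.0381, 0.0, -0.1719]]
[[-0.0067, 0.0065, 0.0, -0.0191], [-0.0129, 0.0135, 0.0, -0.0382], [-0.0188, 0.0208, 0.0, -0.0573], [-0.0242, 0.0284, 0.0, -0.0764], [-0.0291, 0.0364, 0.0, -0.0955], [-0.0336, 0.0446, 0.0, -0.1146], [-0.0375, 0.0531, 0.0, -0.1337], [-0.0409, 0.0618, 0.0, -0.1528], [-0.0438, 0.0707, 0.0, -0.1719]]
```

Emit:
servo_tool --motion '[[[-0.0089,-0.0028,0,0,0,-0.0191,1],[-0.018,-0.0051,0,0,0,-0.0382,1],[-0.0272,-0.0068,0,0,0,-0.0573,1],[-0.0365,-0.0079,0,0,0,-0.0764,1],[-0.0458,-0.0085,0,0,0,-0.0955,1],[-0.0551,-0.0086,0,0,0,-0.1146,1],[-0.0645,-0.0081,0,0,0,-0.1337,1],[-0.0738,-0.007,0,0,0,-0.1528,1],[-0.083,-0.0054,0,0,0,-0.1719,1]]]'

```text
clock: 30.7
eef_pos: [684.5, 66.6, 95.7]
eef_rot: [3.139, -0.004, 1.178]
wrist_force: [7.4, 12.7, 5.9]
finger_gap: 8.5
finger_force: 20.1
```

Emit:
servo_tool --motion '[[[-0.0091,0.0022,0,0,0,-0.0191,1],[-0.018,0.0049,0,0,0,-0.0382,1],[-0.0268,0.0082,0,0,0,-0.0573,1],[-0.0354,0.0119,0,0,0,-0.0764,1],[-0.0437,0.0162,0,0,0,-0.0955,1],[-0.0517,0.021,0,0,0,-0.1146,1],[-0.0595,0.0262,0,0,0,-0.1337,1],[-0.0669,0.0319,0,0,0,-0.1528,1],[-0.0739,0.0381,0,0,0,-0.1719,1]]]'

```text
clock: 31.6
eef_pos: [649.3, 85.6, 97.0]
eef_rot: [3.139, -0.009, 0.638]
wrist_force: [18.0, 11.5, 8.2]
finger_gap: 8.1
finger_force: 20.0
```

Emit:
servo_tool --motion '[[[-0.003,0.009,0,0,0,-0.0191,1],[-0.0085,0.0165,0,0,0,-0.0382,1],[-0.0142,0.0238,0,0,0,-0.0573,1],[-0.0194,0.0314,0,0,0,-0.0764,1],[-0.0241,0.0394,0,0,0,-0.0955,1],[-0.0285,0.047,0,0,0,-0.1146,1],[-0.0322,0.055,0,0,0,-0.1337,1],[-0.0355,0.063,0,0,0,-0.1528,1],[-0.0382,0.0707,0,0,0,-0.1719,1],[-0.0382,0.0707,0,0,0,-0.1719,1]]]'

```text
clock: 32.6
eef_pos: [630.2, 118.3, 96.6]
eef_rot: [3.14, -0.008, 0.098]
wrist_force: [14.8, -5.2, 6.8]
finger_gap: 8.0
finger_force: 20.0
```

Emit:
servo_tool --motion '[[[-0.004,0.001,0.009,0,0,0,1],[-0.009,0.0005,0.018,0,0,0,1],[-0.015,0,0.028,0,0,0,1],[-0.022,-0.001,0.037,0,0,0,1],[-0.029,-0.002,0.046,0,0,0,1],[-0.0365,-0.0028,0.0544,0,0,0,1],[-0.0365,-0.0028,0.0544,0,0,0,1],[-0.0365,-0.0028,0.0544,0,0,0,0.8],[-0.0365,-0.0028,0.0544,0,0,0,0.6],[-0.0365,-0.0028,0.0544,0,0,0,0.6]]]'

```text
clock: 33.6
eef_pos: [609.2, 117.9, 121.5]
eef_rot: [3.142, 0.001, 0.1]
wrist_force: [0.3, 0.8, 0.3]
finger_gap: 28.9
finger_force: 0.0
```

Emit:
servo_tool --motion '[[[0,0,0.1,0,0,0,0.6],[0,0,0.2,0,0,0,0.6],[-0.1,0,0.25,0,0,0,0.6],[-0.18,0,0.25,0,0,0,0.6],[-0.18,0,0.25,0,0,0,0.6]]]'

```text
clock: 34.1
eef_pos: [515.6, 118.2, 247.5]
eef_rot: [-3.141, 0.0, 0.101]
wrist_force: [0.6, 0.3, -0.4]
finger_gap: 37.3
finger_force: 0.0
```

```bash
python3 - <<'E'
from h import *
s=manip.read_state();print(s["eef_pos"],s["eef_rot"],s["finger_gap"])
f,P,c=shot("wrist");red(f,P,"lever",(560,660,90,150,143,155)); red(f,P,"handle",(540,610,125,170,75,95))
a=f
f,P,c=shot("scene"); red(f,P,"lever",(560,660,90,150,130,155))
b=cv2.resize(f[150:250,320:480],(640,400),interpolation=cv2.INTER_CUBIC)
save(cv2.resize(np.vstack([a,b]),(480,600)),"w9.png")
E
```

```text
[515.55768076 118.18773588 247.5059668 ] [-3.14147309e+00  2.89485737e-04  1.01362682e-01] 37.333017181090064
lever 276 [611.1 116.1] [30.9  7.3] 6.8 149.7
handle 255 [574.7 145.3] [28.4 10.5] 5.2 87.8
lever 52 [611.4 112.8] [31.4  6.4] 9.9 139.7
```

View pics/w9.png

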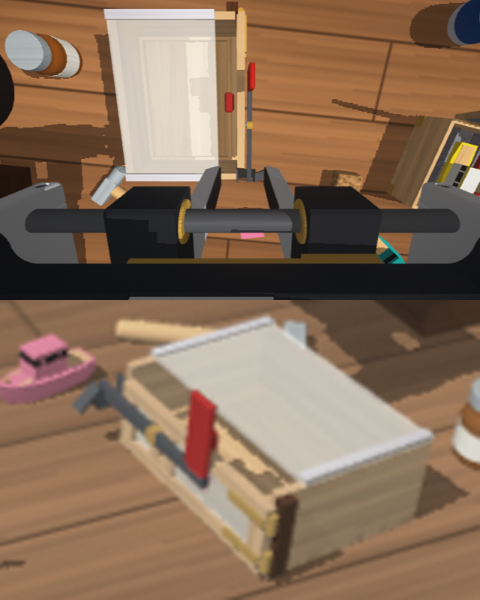

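The gate is shut with the bar in the catch and the lever upright at z 150, and the tray is home. Now the lid: close the fingers and go round behind it.

Emit:
servo_tool --motion '[[[0.04,-0.09,-0.025,0,0,-0.04,1],[0.08,-0.18,-0.025,0,0,-0.0775,1],[0.12,-0.27,-0.025,0,0,-0.0775,1],[0.16,-0.36,-0.025,0,0,-0.0775,1],[0.2,-0.45,-0.025,0,0,-0.0775,1],[0.25,-0.54,-0.025,0,0,-0.0775,1],[0.283,-0.614,-0.025,0,0,-0.0775,1],[0.283,-0.614,-0.025,0,0,-0.0775,1],[0.283,-0.614,-0.025,0,0,-0.0775,1]]]' --newtons 20

```text
clock: 35.1
eef_pos: [661.3, -190.0, 232.4]
eef_rot: [-3.141, 0.002, -0.144]
wrist_force: [0.4, -0.5, 0.5]
finger_gap: 0.1
finger_force: 0.0
```

Emit:
servo_tool --motion '[[[-0.01,-0.07,0,0,0,0,1],[-0.021,-0.15,-0.01,0,0,0,1],[-0.032,-0.23,-0.02,0,0,0,1],[-0.045,-0.316,-0.022,0,0,0,1],[-0.045,-0.316,-0.022,0,0,0,1]]]'

```text
clock: 35.6
eef_pos: [637.0, -350.8, 222.2]
eef_rot: [3.141, 0.001, -0.147]
wrist_force: [0.0, 0.7, -0.7]
finger_gap: 0.5
finger_force: 0.0
```

```bash
python3 - <<'E'
from h import *
np.set_printoptions(suppress=True)
s=manip.read_state();p=s["eef_pos"];print(p,s["eef_rot"],s["finger_gap"],s["wrist_force"])
f,P,c=shot("scene"); Q=P.reshape(-1,3); Q=Q[(Q[:,2]>95)&(Q[:,2]<260)&(Q[:,0]>540)&(Q[:,0]<622)&(Q[:,1]>-460)&(Q[:,1]<-200)]
C=np.array([486,-326.]); ex=np.array([np.cos(np.radians(-8.15)),np.sin(np.radians(-8.15))])
u=(Q[:,:2]-C)@ex-83; print("lid angle",np.median(np.arctan2(Q[:,2]-74,-u)),"zmax",np.percentile(Q[:,2],99.5))
th=np.r_[np.arange(1.86,.35,-.06),np.arange(.34,-.001,-.034),0]
x=np.where(th>np.pi/2,-166*np.cos(th)+4*np.sin(th)+8,-150*np.cos(th)+4*np.sin(th)+8)
# blend the jump at vertical
z=np.where(th>np.pi/2,224,74+150*np.sin(th)+4*np.cos(th))
W=np.c_[(C+np.outer(83+x,ex)),z]
for k in range(len(th)): print(th[k].round(3),W[k].round(1),end='; ')
print()
W=np.vstack([p,W])
for k in range(0,len(W)-1,10): print(((W[k+1:k+11]-W[k])/500).round(4).tolist())
E
```

```text
[ 637.00598707 -350.77076184  222.23468482] [ 3.14128018  0.00095613 -0.14672556] 0.4603447071923234 [ 0.03268443  0.66162094 -0.74512373]
lid angle 1.894294142199111 zmax 239.18244886022373
1.86 [ 626.7 -346.2  224. ]; 1.8 [ 617.3 -344.8  224. ]; 1.74 [ 607.7 -343.4  224. ]; 1.68 [ 597.9 -342.   224. ]; 1.62 [ 588.1 -340.6  224. ]; 1.56 [ 578.4 -339.2  224. ]; 1.5 [ 569.5 -338.   223.9]; 1.44 [ 560.6 -336.7  223.2]; 1.38 [ 551.8 -335.4  222. ]; 1.32 [ 543.1 -334.2  220.3]; 1.26 [ 534.4 -332.9  218. ]; 1.2 [ 526.  -331.7  215.3]; 1.14 [ 517.7 -330.5  212. ]; 1.08 [ 509.6 -329.4  208.2]; 1.02 [ 501.7 -328.3  203.9]; 0.96 [ 494.2 -327.2  199.2]; 0.9 [ 486.9 -326.1  194. ]; 0.84 [ 479.9 -325.1  188.4]; 0.78 [ 473.3 -324.2  182.3]; 0.72 [ 467.1 -323.3  175.9]; 0.66 [ 461.2 -322.4  169.1]; 0.6 [ 455.8 -321.7  162. ]; 0.54 [ 450.8 -321.   154.6]; 0.48 [ 446.2 -320.3  146.8]; 0.42 [ 442.1 -319.7  138.8]; 0.36 [ 438.5 -319.2  130.6]; 0.34 [ 437.4 -319.   127.8]; 0.306 [ 435.7 -318.8  123. ]; 0.272 [ 434.1 -318.6  118.2]; 0.238 [ 432.7 -318.4  113.3]; 0.204 [ 431.5 -318.2  108.3]; 0.17 [ 430.
[... 542 characters left out ...]
0.0167], [-0.067, 0.0096, -0.0242], [-0.0826, 0.0118, -0.0328], [-0.0978, 0.014, -0.0423], [-0.1124, 0.0161, -0.0526], [-0.1263, 0.0181, -0.0639], [-0.1395, 0.02, -0.0759], [-0.152, 0.0218, -0.0888]]
[[-0.0117, 0.0017, -0.0136], [-0.0226, 0.0032, -0.0278], [-0.0326, 0.0047, -0.0427], [-0.0417, 0.006, -0.0582], [-0.0499, 0.0071, -0.0742], [-0.0571, 0.0082, -0.0907], [-0.0593, 0.0085, -0.0962], [-0.0627, 0.009, -0.1058], [-0.0659, 0.0094, -0.1155], [-0.0687, 0.0098, -0.1253]]
[[-0.0025, 0.0004, -0.0099], [-0.0046, 0.0007, -0.0199], [-0.0064, 0.0009, -0.0299], [-0.0079, 0.0011, -0.04], [-0.009, 0.0013, -0.0501], [-0.0098, 0.0014, -0.0603], [-0.0102, 0.0015, -0.0705], [-0.0102, 0.0015, -0.0705]]
```

Emit:
servo_tool --motion '[[[-0.0205,0.005,0.0035,0,0,0,1],[-0.0395,0.008,0.0035,0,0,0,1],[-0.0587,0.011,0.0035,0,0,0,1],[-0.0782,0.014,0.0035,0,0,0,1],[-0.0978,0.017,0.0035,0,0,0,1],[-0.1171,0.02,0.0036,0,0,0,1],[-0.135,0.0225,0.0033,0,0,0,1],[-0.1527,0.025,0.002,0,0,0,1],[-0.1704,0.0275,-0.0004,0,0,0,1],[-0.1879,0.03,-0.0039,0,0,0,1]]]'

```text
clock: 36.65
eef_pos: [545.3, -330.0, 222.1]
eef_rot: [3.141, -0.002, -0.141]
wrist_force: [2.6, 0.4, 1.4]
finger_gap: 0.4
finger_force: 1.1
```

Emit:
servo_tool --motion '[[[-0.0172,0.0025,-0.0045,0,0,0,1],[-0.0342,0.0049,-0.0101,0,0,0,1],[-0.0508,0.0073,-0.0167,0,0,0,1],[-0.067,0.0096,-0.0242,0,0,0,1],[-0.0826,0.0118,-0.0328,0,0,0,1],[-0.0978,0.014,-0.0423,0,0,0,1],[-0.1124,0.0161,-0.0526,0,0,0,1],[-0.1263,0.0181,-0.0639,0,0,0,1],[-0.1395,0.02,-0.0759,0,0,0,1],[-0.152,0.0218,-0.0888,0,0,0,1]]]'

```text
clock: 37.65
eef_pos: [467.8, -321.1, 176.3]
eef_rot: [3.142, 0.0, -0.143]
wrist_force: [0.1, 0.0, 1.6]
finger_gap: 0.6
finger_force: 0.8
```

Emit:
servo_tool --motion '[[[-0.0117,0.0017,-0.0136,0,0,0,1],[-0.0226,0.0032,-0.0278,0,0,0,1],[-0.0326,0.0047,-0.0427,0,0,0,1],[-0.0417,0.006,-0.0582,0,0,0,1],[-0.0499,0.0071,-0.0742,0,0,0,1],[-0.0571,0.0082,-0.0907,0,0,0,1],[-0.0593,0.0085,-0.0962,0,0,0,1],[-0.0627,0.009,-0.1058,0,0,0,1],[-0.0659,0.0094,-0.1155,0,0,0,1],[-0.0687,0.0098,-0.1253,0,0,0,1]]]'

```text
clock: 38.65
eef_pos: [434.0, -316.2, 113.9]
eef_rot: [3.142, -0.0, -0.143]
wrist_force: [-0.3, -0.2, 2.3]
finger_gap: 0.4
finger_force: 0.6
```

Emit:
servo_tool --motion '[[[-0.0025,0.0004,-0.0099,0,0,0,1],[-0.0046,0.0007,-0.0199,0,0,0,1],[-0.0064,0.0009,-0.0299,0,0,0,1],[-0.0079,0.0011,-0.038,0,0,0,1],[-0.009,0.0013,-0.045,0,0,0,1],[-0.0095,0.0014,-0.051,0,0,0,1],[-0.0098,0.0014,-0.057,0,0,0,1],[-0.0102,0.0015,-0.0625,0,0,0,1],[-0.0102,0.0015,-0.068,0,0,0,1],[-0.0102,0.0015,-0.068,0,0,0,1]]]'

```text
clock: 39.65
eef_pos: [428.9, -315.4, 79.8]
eef_rot: [-3.141, 0.0, -0.143]
wrist_force: [0.0, 0.2, 0.1]
finger_gap: 0.3
finger_force: 0.0
```

Emit:
servo_tool --motion '[[[0,0,-0.002,0,0,0,1],[0,0,-0.004,0,0,0,1],[0,0,-0.006,0,0,0,1],[0,0,-0.006,0,0,0,1]]]'

```text
clock: 40.05
eef_pos: [429.1, -315.5, 78.6]
eef_rot: [3.141, -0.001, -0.143]
wrist_force: [-6.3, 4.3, 17.2]
finger_gap: 0.4
finger_force: 8.4
```

Emit:
servo_tool --motion '[[[0,0,0.03,0,0,0,1],[0,0,0.1,0,0,0,1],[0,0,0.2,0,0,0,1],[0,0.1,0.3,0,0,0,1],[-0.05,0.2,0.3,0,0,0,1],[-0.05,0.3,0.3,0,0,0,1],[-0.05,0.4,0.3,0,0,0,1],[-0.05,0.4,0.3,0,0,0,1]]]'

```text
clock: 40.85
eef_pos: [403.5, -112.5, 227.7]
eef_rot: [-3.141, -0.001, -0.141]
wrist_force: [-0.3, -1.1, -0.3]
finger_gap: 0.7
finger_force: 0.0
```

```bash
python3 - <<'E'
from h import *
f,P,c=shot("top"); P0=np.load("top0.npy")
C=np.array([486,-326.]); a=np.radians(-8.15); R=np.array([[np.cos(a),-np.sin(a)],[np.sin(a),np.cos(a)]])
Q=P.reshape(-1,3); L=(Q[:,:2]-C)@R; k=(abs(L[:,0])<75)&(abs(L[:,1])<105)&(Q[:,2]>50)
A=np.c_[L[k],np.ones(k.sum())]; print("lid plane",np.linalg.lstsq(A,Q[k,2],rcond=None)[0],np.median(Q[k,2]))
red(f,P,"lever",(560,660,90,150,130,155))
f2,P2,_=shot("scene"); red(f2,P2,"lever s",(560,660,90,150,110,155),(110,60)); red(f2,P2,"lever s lo",(560,660,90,150,60,155),(110,60))
a=cv2.resize(f[80:300,140:520],(760,440),interpolation=cv2.INTER_CUBIC); save(a,"t10.png")
E
```

```text
lid plane [ 1.46142585e-03 -4.26634624e-04  7.80561990e+01] 78.069735129224
lever 25 [605.7 114.2] [26.   4.6] 5.3 147.7
lever s 101 [612.9 114.8] [32.6 10.5] 4.8 130.0
lever s lo 190 [604.6 119.7] [23.6 51.2] 55.8 112.2
```

View pics/t10.png

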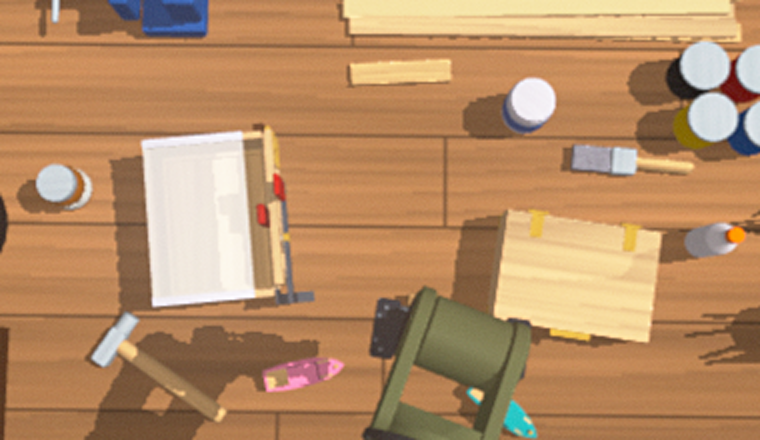

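The lid is flat at z 78 and fully closed (575,275). The gate is latched with its bar in the catch (290,295), the tray is home, and the other items haven't moved. I'm handing the job in.

```bash
python3 -c "
from cell import manip
print(manip.sign_off())"
```

```text
the job is handed in; nothing more can be done
None
```

The job is handed in: both boats present (yellow boat 2, red boat 3) stand upright in their own compartments, the tray is home, the gate is shut and latched, and the case lid is fully closed.

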